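Set out the riser posts in order of height

TASK

Line the four riser posts for the milling machine up on the black rack in order of height: the shortest on the mark next to the red end stop, rising to the tallest on the mark farthest from it, one post to a mark. Each must end standing upright on the rack, wholly inside its round mark. Leave the amber oil bottle where it stands.

Things in the scene. Friction and masses are not known exactly. Their poses are not given: they have to be found in the camera images.
- post_yellow: the shortest riser post: a plain solid upright aluminium cylinder, 34 mm diameter, 40 mm tall, its top 12 mm yellow with a small dark screw hole in the middle of the top face. Weighs between 71 and 111 g. Stands loose on the table. Origin: centre of its underside; z up along its axis.
- post_green: the second shortest riser post: a plain solid upright aluminium cylinder, 34 mm diameter, 54 mm tall, its top 12 mm green with a small dark screw hole in the middle of the top face. Weighs between 96 and 150 g. Stands loose on the table. Origin: centre of its underside; z up along its axis.
- post_blue: the second tallest riser post: a plain solid upright aluminium cylinder, 34 mm diameter, 68 mm tall, its top 12 mm blue with a small dark screw hole in the middle of the top face. Weighs between 121 and 189 g. Stands loose on the table. Origin: centre of its underside; z up along its axis.
- post_black: the tallest riser post: a plain solid upright aluminium cylinder, 34 mm diameter, 82 mm tall, its top 12 mm black with a small dark screw hole in the middle of the top face. Weighs between 146 and 228 g. Stands loose on the table. Origin: centre of its underside; z up along its axis.
- mark_a: round mark, a white ring of 60 mm outer diameter with a grey middle, flat in the top of the fixed black rack plate (plate 400 x 96 mm, 12 mm thick, lying on the table); one end mark of the row (next to one of the two end stops). The four marks a, b, c, d lie in a straight line in that order, 75 mm apart. Origin: centre of the mark on the plate's top face; y along the row, from mark_d towards mark_a; x across the plate, z up.
- mark_b: round mark, a white ring of 60 mm outer diameter with a grey middle, flat in the top of the fixed black rack plate (plate 400 x 96 mm, 12 mm thick, lying on the table); an inner mark of the row, between mark_a and mark_c. The four marks a, b, c, d lie in a straight line in that order, 75 mm apart. Origin: centre of the mark on the plate's top face; y along the row, from mark_d towards mark_a; x across the plate, z up.
- mark_c: round mark, a white ring of 60 mm outer diameter with a grey middle, flat in the top of the fixed black rack plate (plate 400 x 96 mm, 12 mm thick, lying on the table); an inner mark of the row, between mark_b and mark_d. The four marks a, b, c, d lie in a straight line in that order, 75 mm apart. Origin: centre of the mark on the plate's top face; y along the row, from mark_d towards mark_a; x across the plate, z up.
- mark_d: round mark, a white ring of 60 mm outer diameter with a grey middle, flat in the top of the fixed black rack plate (plate 400 x 96 mm, 12 mm thick, lying on the table); the other end mark of the row. The four marks a, b, c, d lie in a straight line in that order, 75 mm apart. Origin: centre of the mark on the plate's top face; y along the row, from mark_d towards mark_a; x across the plate, z up.
- stop_red: the red end stop: a fixed red block, 70 mm (its x, across the rack) x 24 mm (its y, along the row) x 20 mm high, on the rack plate beyond one end of the row, its centre 59.5 mm beyond the centre of the nearest mark: mark_a at some starts, mark_d at others. A bare aluminium block of the same size stands at the opposite end. Origin: centre of its underside, on the plate's top; z up.
- oil_bottle: bystander: a loose upright amber bottle with black cap, 52 mm diameter, 125 mm tall, on the table to the robot's left of the rack (+y). Origin: centre of its underside; z up. To be left alone.
Things that resemble listed ones, but are neither listed nor needed, are in the scene too. What is shaped like the post_yellow but pink or white is not meant.

How it is judged:
By the outcome, as a careful person would: the job done as asked, in the order asked, and still so for the second after the job is handed in, with the robot touching nothing.
It also fails if it takes over 104 s, if anything falls off the work surface, if the arm or the gripper's body presses on something with over 40 N, if the wrist force passes 120 N, or if a joint passes its speed limit or range.

ROBOT

A 6-joint arm with a two-finger parallel gripper is mounted at the origin on the work surface. World frame = base frame: x ahead of the robot, y to its left, z up, the work surface at z = 0. Lengths are in mm, angles in rad, forces in N, time in s.
With the tool pointing down it reaches from about 400 to 925 mm from the base axis. Payload 12.5 kg.
Tool frame: the origin (TCP) lies between the finger pads; the fingertips stand 19 mm ahead of it and the grasp point (between the pads) is the TCP (env.tips_ahead is the distance from the TCP to the fingertips, in mm); z points along the fingers, y is the line along which they close (so a half turn about z gives the same grasp; the last joint's range is limited). The gripper opens to 95 mm and grips with 3 to 60 N. Pads are 20 mm wide; open, the fingers measure 119 mm over their backs; the gripper's body (75 mm by 180 mm) begins 59 mm behind the grasp point.
Start: joints at [-1.402, 0.491, 1.559, -0, 1.092, -0.106], TCP at [169.619, -601.563, 197.661] pointing down, gripper open.
Joint ranges: [-3.1, 3.1], [-0.84, 2.19], [0.05, 2.79], [-1.13, 4.28], [0.06, 2.93], [-2.69, 2.69]. Speed limits (rad/s): [2.22, 2.22, 2.79, 3.14, 3.14, 3.14].

INTERFACE

Orientations are given as [roll, pitch, yaw] about the fixed x, y, z axes, in that order (R = Rz(yaw) Ry(pitch) Rx(roll)).
In Python, from cell import env gives the robot as it stands.
- The arm moves only by the shell command python3 -m crank 'ROWS'. ROWS is JSON, a list of rows, each a list of 5 numbers: the shift along the tool's x, y, z in mm, then the turn about the tool's z in degrees, then the finger opening in mm, from 0 to 95.1. In form: [[dx, dy, dz, yaw, grip], ...]. A call has 1 to 10 rows; each row is the pose to reach, as a shift and turn from the pose commanded when the call began, along the tool's axes at that moment; what a row does not reach only later rows make up. A row lasts 1/12 s, in which the tool goes at most 41.7 mm and 7.16 degrees, less where a joint would pass 70% of its speed; a pose out of reach is approached as far as the arm can. A call with a gripper value outside its range is refused whole. The fingers move at their own pace and stop on an object; the grip force is fixed at half the most. Time passes only in rows, so rows that repeat a pose let the fingers close. It gives the time, the measured TCP pose, the force, the opening and the grip force at its end, in the units of the state.
- env.state(): the state, without advancing time (a new reading comes with each control period).
- env.read_camera(name): name is "scene" or "top" or "wrist"; returns a dict with "img" (420x560x3 uint8, blue, green, red), "K" (3x3 intrinsics, pixels), "pose" (4x4, takes a point from camera to world coordinates). Camera axes: x right, y down, z forward; pixel columns grow to the right and rows downward; lengths in mm; the calibration is good to about 2 mm. A picture is of the moment at which its call begins. There is no depth.
- env.job_done(): hands the job in; it is judged then, once.
The state is a dict: "t": time; "joints": joint angles; "qvel": joint speeds; "tau": joint torques, N m; "eef_pos": TCP position; "tcp_rot": TCP orientation; "ft_force": force on the tool from outside, world axes, zero at the start; "moment": the same for the moment, N m; "opening": opening from 0.0 (shut) to 1.0 (fully open); "grip_force": force on a finger pad.
Only numpy, scipy, OpenCV 4.12 (cv2) and the standard library are available. Lean on these libraries where they do the work, as an engineer would, in place of code of your own. Each camera call takes 0.05 s, during which the arm holds its last target. There are 200 camera calls.

## Working session

There is one attempt and no reset: what is moved stays moved. The work goes in short steps, Python scripts to look and compute and a shell command to move; the robot and the scene stay as the last step left them, time stands still between calls to the robot, and variables do not carry over. Pictures are saved under pics/ and viewed, at most 14 in all, crops included, and the job is handed in when it is done.

```bash
mkdir -p pics
cat > h.py <<'E'
import numpy as np, cv2
from cell import env
def snap(cam,name):
    c=env.read_camera(cam); cv2.imwrite(f'pics/{name}.png',c['img']); np.savez(f'pics/{name}.npz',K=c['K'],pose=c['pose']); return c
def ray(name,u,v,z):
    d=np.load(f'pics/{name}.npz'); r=d['pose'][:3,:3]@np.linalg.inv(d['K'])@[u,v,1]; o=d['pose'][:3,3]
    return (o+r*(z-o[2])/r[2]).round(1)
E
python3 - <<'E'
from h import *
snap('top','top1'); snap('scene','scene1')
s=env.state(); print(s)
print(np.load('pics/top1.npz')['pose'].round(2),np.load('pics/top1.npz')['K'])
E
```

```text
{'t': 0.1, 'joints': array([-1.40156644e+00,  4.91482584e-01,  1.55941320e+00,  7.65764554e-06,
        1.09169611e+00, -1.05586890e-01]), 'qvel': array([-0.00154651, -0.00258985, -0.00348142, -0.0016175 ,  0.00024491,
        0.0001766 ]), 'tau': array([ 3.82775543e-03, -6.13622546e+01, -2.58604717e+01,  6.95018680e-02,
        4.69977711e-02, -5.85344424e-05]), 'eef_pos': array([ 169.59712453, -601.29704952,  197.12206206]), 'tcp_rot': array([-3.14059970e+00, -1.12064514e-04,  2.74813189e-01]), 'ft_force': array([ 0.25921023, -0.8488433 , -0.66157732]), 'moment': array([-0.01482185, -0.02128147,  0.06272088]), 'grip_force': 0.0, 'opening': 1.0000524740527479}
[[ 1.00000e-02 -1.00000e+00  7.00000e-02  5.07450e+02]
 [-1.00000e+00 -1.00000e-02  2.00000e-02  8.60100e+01]
 [-2.00000e-02 -7.00000e-02 -1.00000e+00  1.07393e+03]
 [ 0.00000e+00  0.00000e+00  0.00000e+00  1.00000e+00]] [[442.17645081   0.         278.77877636]
 [  0.         442.17645081 210.73679545]
 [  0.           0.           1.        ]]
```

View pics/top1.png

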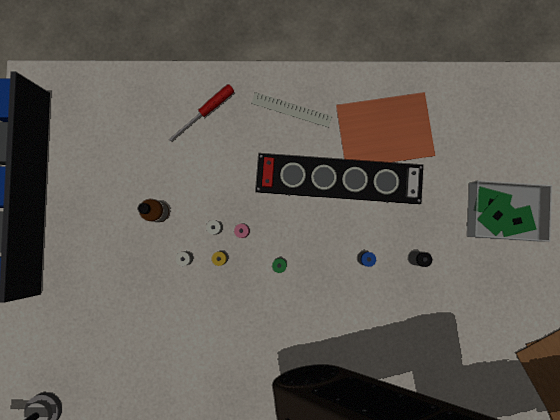

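View pics/scene1.png

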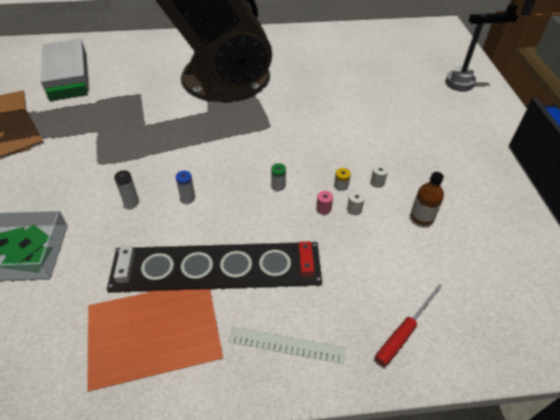

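The top view shows yellow at (219,258), green at (279,265), blue at (368,259) and black at (424,259). The marks are at (293,175), (324,177), (355,180) and (386,182), with the red stop at (267,172). The bottle is at (152,210). The candidates for the yellow post are (219,258) yellow, (241,230) pink, and (215,228) and (185,258) white. Only (219,258) has a yellow top, so I'll confirm it in a crop.

Run:
```python
from h import *
im=cv2.imread('pics/top1.png')
cv2.imwrite('pics/crop1.png',cv2.resize(im[140:290,170:440],(783,435),interpolation=cv2.INTER_CUBIC))
for n,u,v,z in [('y',219,258,40),('g',279.5,265,54),('b',369,259,68),('k',426,259.5,82),('m1',293,175,12),('m2',324,177.3,12),('m3',355,179.7,12),('m4',386,182,12),('bot',152,210,60)]:
    print(n,ray('top1',u,v,z))
d=np.load('pics/top1.npz');print(d['pose'][:3,:3])
```

```text
y [465.8 244.7  40. ]
g [452.1 103.1  54. ]
b [468.8 -98.8  68. ]
k [ 469.8 -222.2   82. ]
m1 [666.6  73.6  12. ]
m2 [661.7  -1.3  12. ]
m3 [656.5 -75.9  12. ]
m4 [ 651.6 -150.3   12. ]
bot [575.  399.2  60. ]
[[ 0.01161754 -0.99763124  0.06780078]
 [-0.99975181 -0.0102997   0.01975435]
 [-0.01900923 -0.06801345 -0.99750329]]
```

View pics/crop1.png

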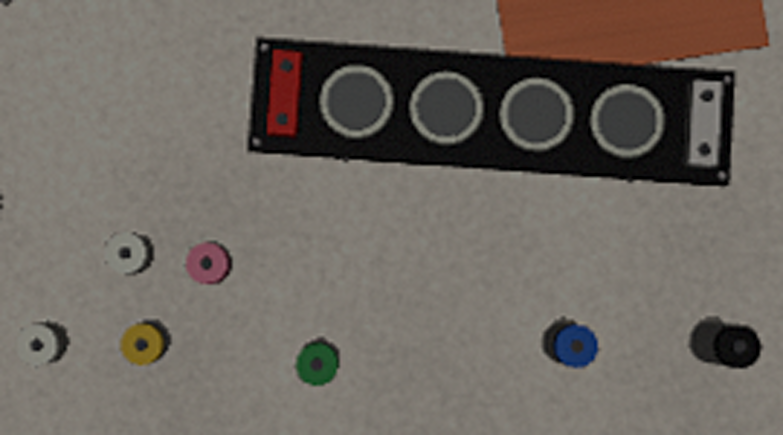

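The crop confirms it: the yellow-topped post with a hole is at crop (141,345). Green is at (316,364), blue at (577,346) and black at (740,346). The white and pink decoys stay put. Moving now, to yaw 0 and to a waypoint.

```bash
cat >> h.py <<'E'
def go(x,y,z,yaw=0):
    s=env.state(); R=cv2.Rodrigues(np.array([0,0,s['tcp_rot'][2]]))[0]@np.diag([1,-1,-1])
    p=s['eef_pos']; print('t',round(s['t'],2),'at',p.round(1),'yaw',s['tcp_rot'].round(3),'->',(R.T@(np.array([x,y,z])-p)).round(1),'turn',np.degrees(s['tcp_rot'][2]-yaw).round(2))
E
python3 -m crank '[[351,-214,0,15.7,60],[351,-214,0,15.7,60],[351,-214,0,15.7,60],[351,-214,0,15.7,60],[351,-214,0,15.7,60],[351,-214,0,15.7,60],[351,-214,0,15.7,60],[351,-214,0,15.7,60],[351,-214,0,15.7,60],[351,-214,0,15.7,60]]'
python3 - <<'E'
from h import *
for n,u,v,z in [('y',218.6,259,40),('g',279,265.5,54),('b',369,259.3,68),('k',425.2,259.3,82),('m1',292.8,174.8,12),('m2',324.1,177.2,12),('m3',355.2,179.5,12),('m4',386.2,181.7,12)]:
    print(n,ray('top1',u,v,z))
go(464,245,150)
E
```

```text
t: 0.93
eef_pos: [450.6, -298.2, 197.5]
tcp_rot: [-3.141, 0.0, 0.001]
ft_force: [-0.4, -1.0, 0.7]
opening: 0.632
grip_force: 0.0
y [463.4 245.6  40. ]
g [450.9 104.2  54. ]
b [468.2 -98.8  68. ]
k [ 470.3 -220.4   82. ]
m1 [667.1  74.1  12. ]
m2 [661.9  -1.5  12. ]
m3 [657.  -76.4  12. ]
m4 [ 652.4 -150.8   12. ]
t 0.93 at [ 450.6 -298.2  197.5] yaw [-3.141e+00  0.000e+00  1.000e-03] -> [  14.  -543.2   47.5] turn 0.07
```

```bash
python3 -m crank '[[7,-400,0,0,60],[7,-400,0,0,60],[7,-400,0,0,60],[7,-400,0,0,60],[7,-400,0,0,60],[7,-400,0,0,60],[7,-400,0,0,60],[7,-400,0,0,60],[7,-400,0,0,60],[7,-400,0,0,60]]'
python3 -m crank '[[7,-143,30,0,60],[7,-143,30,0,60],[7,-143,30,0,60],[7,-143,30,0,60],[7,-143,30,0,60]]'
python3 - <<'E'
from h import *
go(464,245,25); snap('wrist','w1')
E
```

```text
t: 1.77
eef_pos: [455.4, 102.8, 197.6]
tcp_rot: [-3.141, 0.0, 0.002]
ft_force: [1.4, -0.9, -0.2]
opening: 0.63
grip_force: 0.0
t: 2.18
eef_pos: [462.3, 246.1, 166.2]
tcp_rot: [3.141, 0.002, 0.004]
ft_force: [0.1, -0.4, 0.5]
opening: 0.631
grip_force: 0.0
t 2.18 at [462.3 246.1 166.2] yaw [3.141e+00 2.000e-03 4.000e-03] -> [  1.7   1.1 141.2] turn 0.25
```

View pics/w1.png

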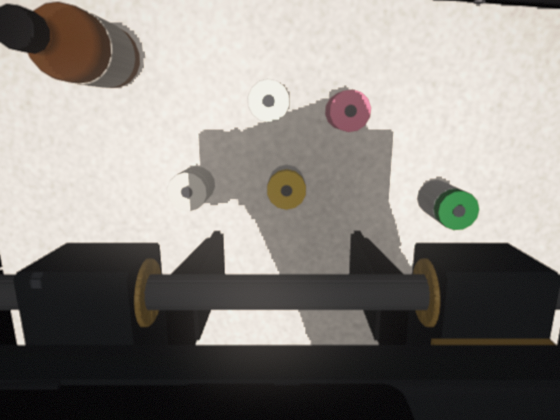

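The wrist view shows the yellow hole at (286,190), green at (458,210), and the whites and pink clear of the finger lines.

Run:
```python
from h import *
print(ray('w1',286,190,40),ray('w1',458.5,210,54)); go(464,245,25)
```

```text
[464.4 245.9  40. ] [451.2 104.4  54. ]
t 2.23 at [462.3 244.2 166.7] yaw [3.141e+00 1.000e-03 4.000e-03] -> [  1.7  -0.8 141.7] turn 0.23
```

```bash
python3 -m crank '[[2,-1.5,35,0,60],[2,-1.5,75,0,60],[2,-1.5,110,0,60],[2,-1.5,135,0,60],[2,-1.5,142,0,60],[2,-1.5,142,0,60],[2,-1.5,142,0,20],[2,-1.5,142,0,20],[2,-1.5,142,0,20],[2,-1.5,142,0,20]]'
python3 -m crank '[[0,0,0,0,20],[0,0,0,0,20],[0,0,0,0,20]]'; python3 -c "
from h import *
go(667,74,42)"
```

```text
t: 3.07
eef_pos: [465.6, 244.3, 26.9]
tcp_rot: [-3.141, -0.002, 0.001]
ft_force: [1.1, 0.1, 0.4]
opening: 0.406
grip_force: 0.0
t: 3.32
eef_pos: [465.0, 244.2, 25.9]
tcp_rot: [-3.142, -0.0, 0.001]
ft_force: [-0.4, -1.0, -1.0]
opening: 0.226
grip_force: 0.0
t 3.32 at [465.  244.2  25.9] yaw [-3.142e+00 -0.000e+00  1.000e-03] -> [201.8 170.4 -16.1] turn 0.05
```

Run:
```python
from h import *
snap('wrist','w2');snap('top','top2');im=cv2.imread('pics/top2.png')
w=cv2.imread('pics/w2.png')
cv2.imwrite('pics/c2.png',np.hstack([cv2.resize(w[100:400,80:480],(480,360)),cv2.resize(im[200:300,160:240],(288,360))]))
```

```text
(no output)
```

View pics/c2.png

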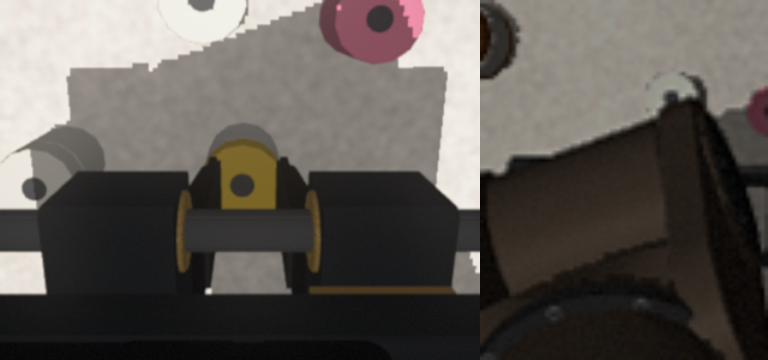

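Run:
```python
from h import *
print(ray('w2',280.8,254.2,40)); s=env.state(); print(s['opening'],s['grip_force'],s['eef_pos'],s['ft_force'])
```

```text
[463.9 246.3  40. ]
0.21353273021778224 0.0 [464.96151281 244.17888897  25.6672553 ] [-0.45363616  0.04092378  0.22767323]
```

Run:
```python
from h import *
for n in ['w1','w2']:
    d=np.load(f'pics/{n}.npz'); T=np.linalg.inv(d['pose']); print(d['pose'].round(2))
    x,y,z=(462.3,244.5,166.7) if n=='w1' else (465,244.2,25.7)
    h=30 if n=='w1' else 10.2
    for dy in(-h,0,h):
        for dz in (0,-19):
            p=d['K']@(T@[x,y+dy,z+dz,1])[:3]; print(n,dy,dz,(p[:2]/p[2]).round(0))
s=env.state();print(s['joints'],env.tips_ahead)
```

```text
[[ 0.0000e+00 -9.7000e-01 -2.4000e-01  5.2876e+02]
 [-1.0000e+00 -0.0000e+00 -0.0000e+00  2.4555e+02]
 [-0.0000e+00  2.4000e-01 -9.7000e-01  3.5363e+02]
 [ 0.0000e+00  0.0000e+00  0.0000e+00  1.0000e+00]]
w1 -30 0 [346. 243.]
w1 -30 -19 [341. 232.]
w1 0 0 [288. 243.]
w1 0 -19 [288. 232.]
w1 30 0 [231. 242.]
w1 30 -19 [236. 231.]
[[ 0.0000e+00 -9.7000e-01 -2.3000e-01  5.3112e+02]
 [-1.0000e+00 -0.0000e+00  0.0000e+00  2.4345e+02]
 [-0.0000e+00  2.3000e-01 -9.7000e-01  2.1339e+02]
 [ 0.0000e+00  0.0000e+00  0.0000e+00  1.0000e+00]]
w2 -10.2 0 [305. 242.]
w2 -10.2 -19 [303. 231.]
w2 0 0 [285. 242.]
w2 0 -19 [285. 231.]
w2 10.2 0 [266. 242.]
w2 10.2 -19 [268. 231.]
[ 3.57812972e-01  5.98833517e-01  1.95988044e+00 -1.76418174e-04
  5.82806311e-01  1.92792832e+00] 19.0
```

View pics/w2.png

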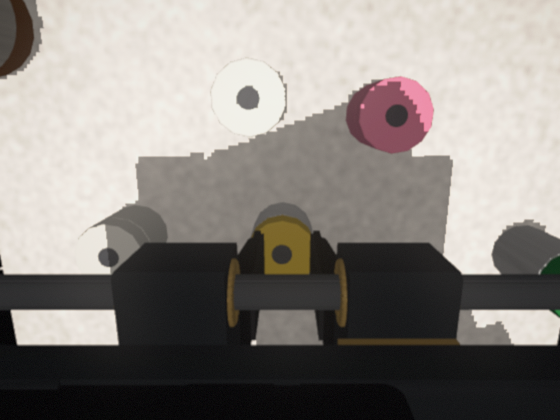

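The wrist view shows the yellow disc around (282,254), but the fingers closed to 20 mm with no grip force. I'll check the height relation from the side with the scene camera.

Run:
```python
from h import *
c=snap('scene','scene2'); im=c['img']
T=np.linalg.inv(c['pose'])
for n,q in [('tcp',(465,244,25.7)),('tip',(465,244,6.7)),('posttop',(464,246,40)),('base',(464,246,0))]:
    p=c['K']@(T@[*q,1])[:3]; print(n,(p[:2]/p[2]).round(1))
cv2.imwrite('pics/c3.png',cv2.resize(im[110:230,270:430],(800,600),interpolation=cv2.INTER_CUBIC))
```

```text
tcp [340.  177.5]
tip [339.1 183.4]
posttop [341.5 172.5]
base [339.6 185.1]
```

View pics/c3.png

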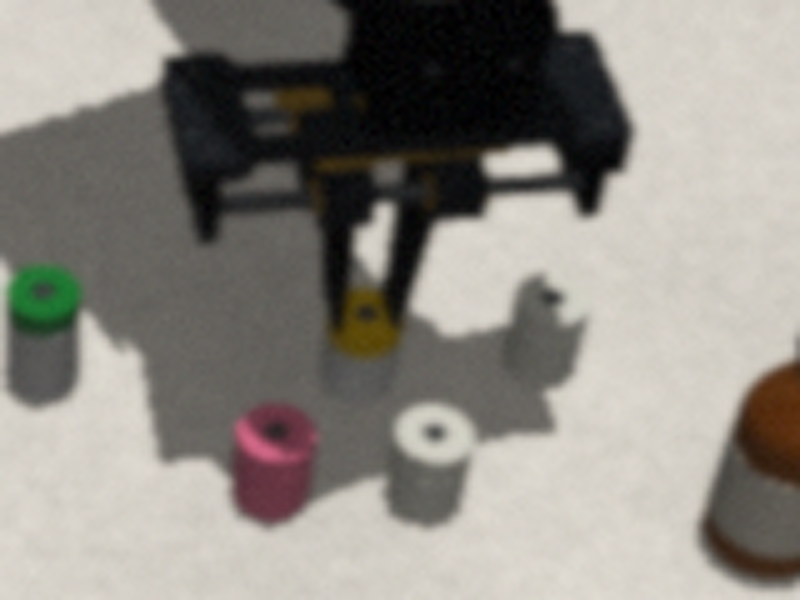

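The scene crop shows the fingers ending at about the post's yellow top, at crop (340,335) and (398,325). That looks too high for tips reported at z=7. I'll open the fingers and see where the tips really are.

```bash
python3 -m crank '[[0,0,0,0,60],[0,0,0,0,60],[0,0,0,0,60],[0,0,0,0,60],[0,0,0,0,60],[0,0,0,0,60],[0,0,0,0,60]]'
python3 - <<'E'
from h import *
c=snap('scene','scene3'); im=c['img']; w=snap('wrist','w3')['img']
T=np.linalg.inv(c['pose'])
for s in(-30,30):
  for z in (6.7,25.7,45):
    p=c['K']@(T@[465,244+s,z,1])[:3]; p=p[:2]/p[2]; print(s,z,((p-[300,130])*5).round(0))
cv2.imwrite('pics/c4.png',np.hstack([cv2.resize(im[130:210,300:380],(400,400),interpolation=cv2.INTER_CUBIC),cv2.resize(w[180:380,180:380],(400,400))]))
E
```

```text
t: 4.05
eef_pos: [464.9, 244.1, 25.6]
tcp_rot: [3.141, 0.0, 0.001]
ft_force: [-0.0, 0.7, 0.5]
opening: 0.614
grip_force: 0.0
-30 6.7 [130. 272.]
-30 25.7 [133. 242.]
-30 45 [137. 211.]
30 6.7 [261. 262.]
30 25.7 [266. 233.]
30 45 [272. 201.]
```

View pics/c4.png

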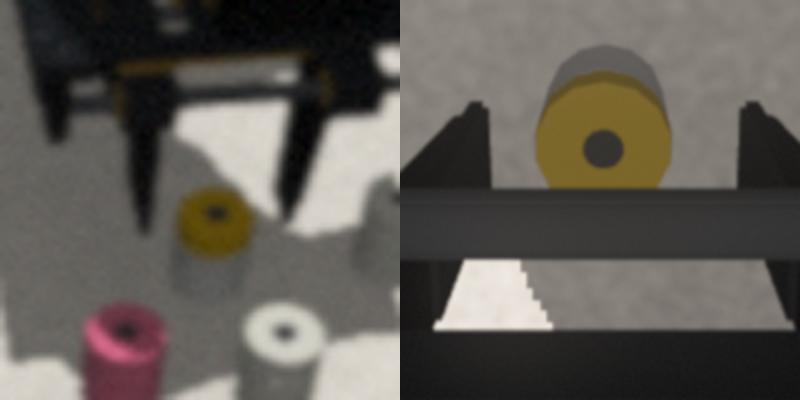

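Run:
```python
from h import *
A=[];b=[]
def tri(obs):
    A=[];b=[]
    for n,u,v in obs:
        d=np.load(f'pics/{n}.npz'); r=d['pose'][:3,:3]@np.linalg.inv(d['K'])@[u,v,1]; r/=np.linalg.norm(r); P=np.eye(3)-np.outer(r,r); A.append(P); b.append(P@d['pose'][:3,3])
    x,res,_,_=np.linalg.lstsq(np.vstack(A),np.hstack(b),rcond=None); return x.round(1),res
print('hole',tri([('w3',180+203/2,180+149/2),('scene3',300+215/5,130+213/5)]))
print('tipmid',tri([('w3',287.5,231.5),('scene3',343.3,175.5)]))
print('tipL',tri([('w3',220,231.5),('scene3',300+288/5,130+222/5)]))
print('tipR',tri([('w3',356,231.5),('scene3',300+145/5,130+233/5)]))
d=np.load('pics/w3.npz'); print(d['K'][0,0], 58.4*d['K'][0,0]/124, d['pose'][:3,3])
```

```text
hole (array([465.2, 247.3,  41.5]), array([5.4447478]))
tipmid (array([478.3, 244.7,  45.8]), array([6.92332746]))
tipL (array([477.3, 276.5,  44.3]), array([7.46344233]))
tipR (array([479.1, 213.1,  47. ]), array([7.63533756]))
377.5683354832104 177.82250638886683 [531.13156427 243.39667436 213.057895  ]
```

Triangulation puts the tips at z≈45, with the post top at about 40. The real tool is therefore about 38 mm higher than the reported TCP implies, and the fingers closed above the post. I'll go down 28 mm and close, watching the force.

```bash
python3 -m crank '[[-1,-1,8,0,60],[-1,-1,16,0,60],[-1,-1,22,0,60],[-1,-1,28,0,60],[-1,-1,28,0,60]]'; python3 -m crank '[[0,0,0,0,20],[0,0,0,0,20],[0,0,0,0,20],[0,0,0,0,20],[0,0,0,0,20],[0,0,0,0,20],[0,0,0,0,20],[0,0,0,0,20]]'
```

```text
t: 4.57
eef_pos: [463.3, 244.9, -3.9]
tcp_rot: [3.141, 0.002, 0.001]
ft_force: [0.2, 0.4, -0.3]
opening: 0.629
grip_force: 0.0
t: 5.23
eef_pos: [464.1, 245.2, -2.2]
tcp_rot: [-3.142, -0.0, 0.001]
ft_force: [-0.6, -0.2, 3.8]
opening: 0.35
grip_force: 30.0
```

Gripped: opening 33 mm, 30 N. Lifting it and carrying it to the mark by red.

```bash
python3 -m crank '[[0,0,-35,0,20],[0,0,-70,0,20],[30,25,-80,0,20],[60,50,-80,0,20],[90,75,-80,0,20],[120,100,-80,0,20],[150,125,-80,0,20],[180,150,-80,0,20],[203,172,-80,0,20],[203,172,-80,0,20]]'; python3 -m crank '[[0,0,0,0,20],[0,0,0,0,20]]'
python3 - <<'E'
from h import *
go(667,73.3,11); snap('wrist','w5');
E
```

```text
t: 6.07
eef_pos: [670.6, 68.9, 77.0]
tcp_rot: [3.141, -0.002, -0.003]
ft_force: [0.2, 0.2, -1.3]
opening: 0.35
grip_force: 30.0
t: 6.23
eef_pos: [666.3, 73.4, 77.0]
tcp_rot: [-3.142, 0.001, 0.0]
ft_force: [-0.1, 0.3, -0.5]
opening: 0.351
grip_force: 30.0
t 6.23 at [666.3  73.4  77. ] yaw [-3.142e+00  1.000e-03  0.000e+00] -> [ 0.7  0.1 66. ] turn 0.03
```

View pics/w5.png

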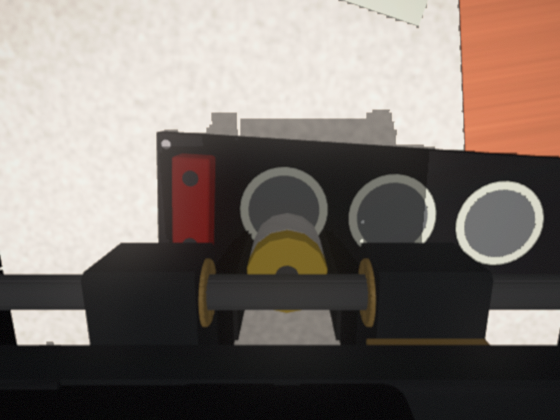

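The post is held above the mark by the red stop, whose ring centre is near (284,207). I'll check the marks against this view and lower the post.

```bash
python3 - <<'E'
from h import *
for u,v in [(284,207),(392.5,215),(500,222)]: print(ray('w5',u,v,12))
E
python3 -m crank '[[0.5,0,30,0,20],[0.5,0,50,0,20],[0.5,0,60,0,20],[0.5,0,64,0,20],[0.5,0,67,0,20],[0.5,0,67,0,20],[0.5,0,67,0,20]]'
```

```text
[669.   74.6  12. ]
[ 6.633e+02 -6.000e-01  1.200e+01]
[658.4 -75.8  12. ]
t: 6.87
eef_pos: [668.0, 73.5, 11.6]
tcp_rot: [3.141, -0.001, 0.001]
ft_force: [0.2, 0.8, -1.5]
opening: 0.353
grip_force: 30.0
```

```bash
python3 -m crank '[[0,0,1,0,20],[0,0,1,0,20],[0,0,1,0,60],[0,0,1,0,60],[0,0,1,0,60],[0,0,1,0,60],[0,0,1,0,60],[0,0,-30,0,60],[0,0,-70,0,60],[0,0,-80,0,60]]'
python3 - <<'E'
from h import *
go(451,103.5,50); go(451,103.5,-1)
E
```

```text
t: 7.7
eef_pos: [669.6, 73.4, 95.9]
tcp_rot: [3.142, -0.006, 0.001]
ft_force: [0.7, -0.6, 1.1]
opening: 0.632
grip_force: 0.0
t 7.7 at [669.6  73.4  95.9] yaw [ 3.142e+00 -6.000e-03  1.000e-03] -> [-218.6  -30.3   45.9] turn 0.05
t 7.7 at [669.6  73.4  95.9] yaw [ 3.142e+00 -6.000e-03  1.000e-03] -> [-218.6  -30.3   96.9] turn 0.05
```

```bash
python3 -m crank '[[-40,-5,0,0,60],[-80,-10,0,0,60],[-120,-15,0,0,60],[-160,-20,0,0,60],[-200,-27,0,0,60],[-216,-30,0,0,60],[-216,-30,20,0,60],[-216,-30,20,0,60]]'
python3 - <<'E'
from h import *
snap('wrist','w6'); snap('top','top6')
im=cv2.imread('pics/w6.png'); t=cv2.imread('pics/top6.png')
cv2.imwrite('pics/c6.png',np.hstack([cv2.resize(im[100:300,180:380],(400,400)),cv2.resize(t[140:240,250:350],(400,400),interpolation=cv2.INTER_CUBIC)]))
go(451,103.5,-1)
E
```

```text
t: 8.37
eef_pos: [450.2, 103.3, 69.5]
tcp_rot: [3.141, 0.002, 0.001]
ft_force: [0.4, -0.4, -0.8]
opening: 0.633
grip_force: 0.0
t 8.47 at [451.9 103.1  70.7] yaw [3.141e+00 0.000e+00 1.000e-03] -> [-0.9 -0.4 71.7] turn 0.04
```

View pics/c6.png

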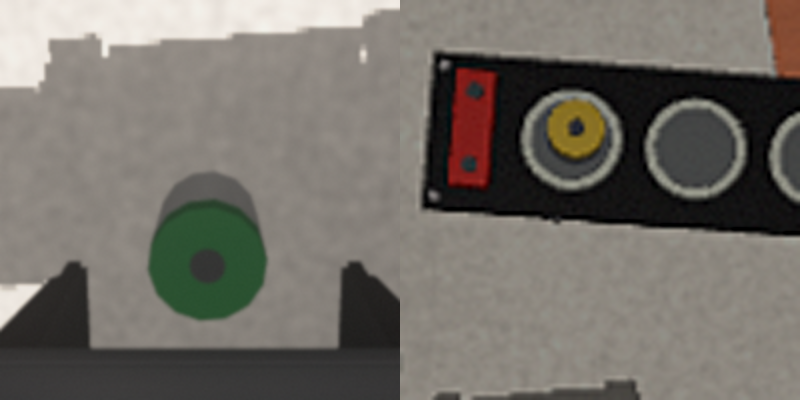

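Green is centred between the fingers. Yellow stands on its mark with its hole at top-image pixel (294,171.8). Grasping green.

```bash
python3 - <<'E'
from h import *
print('yellow',ray('top6',294,171.75,52),'mark',ray('top6',250+171.5/4,140+139.5/4,12))
E
python3 -m crank '[[-1,-0.5,35,0,60],[-1,-0.5,55,0,60],[-1,-0.5,67,0,60],[-1,-0.5,67,0,60],[-1,-0.5,67,0,20],[-1,-0.5,67,0,20],[-1,-0.5,67,0,20],[-1,-0.5,67,0,20],[-1,-0.5,67,0,20],[-1,-0.5,67,0,20]]'
python3 -m crank '[[0,0,0,0,20],[0,0,0,0,20],[0,0,0,0,20]]'; python3 -c "
from h import *
go(663,-1.5,16)"
```

```text
yellow [668.3  71.8  52. ] mark [666.9  73.9  12. ]
t: 9.3
eef_pos: [451.0, 103.7, 4.3]
tcp_rot: [-3.142, -0.002, 0.001]
ft_force: [-0.1, 0.7, 6.8]
opening: 0.357
grip_force: 30.0
t: 9.55
eef_pos: [451.0, 103.7, 4.3]
tcp_rot: [-3.142, -0.001, 0.001]
ft_force: [0.1, -0.0, 8.3]
opening: 0.354
grip_force: 30.0
t 9.55 at [451.  103.7   4.3] yaw [-3.142e+00 -1.000e-03  1.000e-03] -> [211.9 105.4 -11.7] turn 0.05
```

```bash
python3 -m crank '[[0,0,-35,0,20],[0,0,-70,0,20],[35,17,-80,0,20],[70,35,-80,0,20],[105,52,-80,0,20],[140,70,-80,0,20],[175,87,-80,0,20],[205,102,-80,0,20],[211.5,105,-80,0,20],[211.5,105,-80,0,20]]'; python3 -m crank '[[0,0,20,0,20],[0,0,40,0,20],[0,0,55,0,20],[0,0,63,0,20],[0,0,67,0,20],[0,0,67,0,20],[0,0,67.5,0,20]]'
```

```text
t: 10.38
eef_pos: [663.3, -2.4, 83.0]
tcp_rot: [3.141, -0.0, -0.001]
ft_force: [-0.4, 0.7, -2.0]
opening: 0.348
grip_force: 30.0
t: 10.97
eef_pos: [662.0, -0.8, 17.0]
tcp_rot: [3.141, -0.001, 0.001]
ft_force: [-1.1, 0.7, -0.5]
opening: 0.351
grip_force: 30.0
```

```bash
python3 -m crank '[[0,0,0.7,0,20],[0,0,0.7,0,20],[0,0,0.7,0,60],[0,0,0.7,0,60],[0,0,0.7,0,60],[0,0,0.7,0,60],[0,0,0.7,0,60],[0,0,-30,0,60],[0,0,-70,0,60],[0,0,-80,0,60]]'; python3 -m crank '[[-40,20,0,0,60],[-80,40,0,0,60],[-120,60,0,0,60],[-160,80,0,0,60],[-194,97.5,0,0,60],[-194,97.5,10,0,60],[-194,97.5,10,0,60]]'
python3 - <<'E'
from h import *
snap('wrist','w7'); snap('top','top7')
im=cv2.imread('pics/w7.png'); t=cv2.imread('pics/top7.png')
cv2.imwrite('pics/c7.png',np.hstack([cv2.resize(im[100:300,180:380],(400,400)),cv2.resize(t[140:240,250:350],(400,400),interpolation=cv2.INTER_CUBIC)]))
go(468,-99.3,18)
E
```

```text
t: 11.8
eef_pos: [664.2, -1.4, 101.2]
tcp_rot: [3.141, -0.006, 0.001]
ft_force: [1.0, -0.1, 0.8]
opening: 0.634
grip_force: 0.0
t: 12.38
eef_pos: [465.8, -99.6, 85.6]
tcp_rot: [-3.141, 0.002, -0.002]
ft_force: [1.1, 0.1, -0.1]
opening: 0.63
grip_force: 0.0
t 12.48 at [468.9 -99.1  86.4] yaw [ 3.141e+00 -1.000e-03 -0.000e+00] -> [-0.9  0.2 68.4] turn -0.01
```

View pics/c7.png

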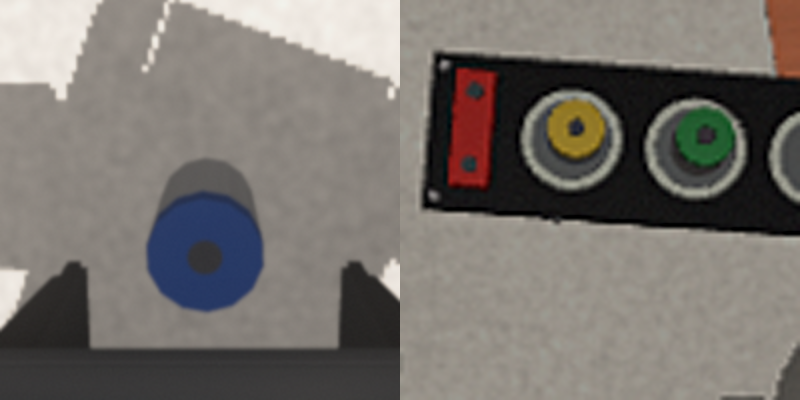

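Blue is centred with its hole at wrist pixel (282,229). Green stands on the second mark with its hole at top-image pixel (326.5,173.8).

```bash
python3 - <<'E'
from h import *
print('green',ray('top7',326.5,173.75,66),'blue',ray('w7',282.5,229,68))
E
python3 -m crank '[[-1,0,35,0,60],[-1,0,55,0,60],[-1,0,68,0,60],[-1,0,68,0,60],[-1,0,68,0,20],[-1,0,68,0,20],[-1,0,68,0,20],[-1,0,68,0,20],[-1,0,68,0,20],[-1,0,68,0,20]]'
python3 -m crank '[[0,0,0,0,20],[0,0,0,0,20],[0,0,0,0,20]]'; python3 -c "
from h import *
go(657.5,-76.8,30)"
```

```text
green [662.1  -2.5  66. ] blue [467.6 -98.   68. ]
t: 13.32
eef_pos: [467.6, -98.8, 18.8]
tcp_rot: [3.141, -0.001, 0.001]
ft_force: [0.0, 2.6, 6.5]
opening: 0.351
grip_force: 29.9
t: 13.57
eef_pos: [467.7, -98.9, 18.8]
tcp_rot: [3.141, -0.001, 0.001]
ft_force: [-0.7, 1.9, 7.3]
opening: 0.352
grip_force: 29.9
t 13.57 at [467.7 -98.9  18.8] yaw [ 3.141e+00 -1.000e-03  1.000e-03] -> [189.8 -21.9 -11.2] turn 0.04
```

```bash
python3 -m crank '[[0,0,-35,0,20],[0,0,-70,0,20],[35,-4,-80,0,20],[70,-8,-80,0,20],[105,-12,-80,0,20],[140,-16,-80,0,20],[175,-20,-80,0,20],[190,-22,-80,0,20],[190,-22,-80,0,20],[190,-22,-80,0,20]]'; python3 -m crank '[[0,0,20,0,20],[0,0,40,0,20],[0,0,55,0,20],[0,0,63,0,20],[0,0,67,0,20],[0,0,67,0,20],[0,0,67.5,0,20]]'
```

```text
t: 14.4
eef_pos: [657.0, -76.4, 97.4]
tcp_rot: [-3.142, 0.001, 0.001]
ft_force: [-0.4, -0.2, -1.8]
opening: 0.354
grip_force: 29.9
t: 14.98
eef_pos: [657.2, -76.9, 31.4]
tcp_rot: [3.141, -0.001, 0.001]
ft_force: [-1.0, -0.1, -1.9]
opening: 0.352
grip_force: 30.0
```

```bash
python3 -m crank '[[0,0,0.8,0,20],[0,0,0.8,0,20],[0,0,0.8,0,60],[0,0,0.8,0,60],[0,0,0.8,0,60],[0,0,0.8,0,60],[0,0,0.8,0,60],[0,0,-30,0,60],[0,0,-70,0,60],[0,0,-80,0,60]]'; python3 -m crank '[[-31,24,0,0,60],[-62,48,0,0,60],[-93,71,0,0,60],[-124,95,0,0,60],[-155,119,0,0,60],[-187,143,0,0,60],[-187,143,0,0,60],[-187,143,0,0,60]]'
python3 - <<'E'
from h import *
snap('wrist','w8'); snap('top','top8')
im=cv2.imread('pics/w8.png'); t=cv2.imread('pics/top8.png')
cv2.imwrite('pics/c8.png',np.hstack([cv2.resize(im[100:300,180:380],(400,400)),cv2.resize(t[140:240,280:380],(400,400),interpolation=cv2.INTER_CUBIC)]))
go(470,-221,32)
E
```

```text
t: 15.82
eef_pos: [659.1, -77.0, 115.8]
tcp_rot: [3.14, -0.006, 0.001]
ft_force: [0.4, 0.2, 0.4]
opening: 0.629
grip_force: 0.0
t: 16.48
eef_pos: [469.4, -221.1, 111.0]
tcp_rot: [3.141, -0.0, -0.002]
ft_force: [0.6, -1.3, -0.4]
opening: 0.632
grip_force: 0.0
t 16.58 at [ 470.9 -219.9  110.8] yaw [ 3.141e+00 -1.000e-03  0.000e+00] -> [-0.9  1.1 78.8] turn 0.02
```

View pics/c8.png

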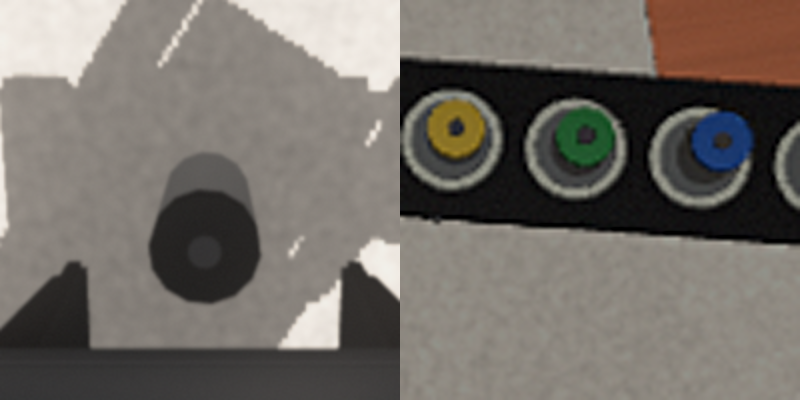

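Black is centred with its hole at wrist pixel (282,226). Blue's hole is at top-image pixel (360.3,175.3), which fits its taller top seen in perspective. Grasping black.

```bash
python3 - <<'E'
from h import *
print('blue',ray('top8',360.3,175.3,80),'black',ray('w8',282.5,226,82))
E
python3 -m crank '[[-1,0.5,35,0,60],[-1,0.5,60,0,60],[-1,0.5,78,0,60],[-1,0.5,78,0,60],[-1,0.5,78,0,20],[-1,0.5,78,0,20],[-1,0.5,78,0,20],[-1,0.5,78,0,20],[-1,0.5,78,0,20],[-1,0.5,78,0,20]]'
python3 -m crank '[[0,0,0,0,20],[0,0,0,0,20],[0,0,0,0,20]]'; python3 -c "
from h import *
go(653,-151.3,44)"
```

```text
blue [657.1 -77.5  80. ] black [ 469.5 -219.3   82. ]
t: 17.42
eef_pos: [469.7, -220.5, 33.4]
tcp_rot: [3.141, -0.001, 0.001]
ft_force: [0.4, 1.9, 5.2]
opening: 0.354
grip_force: 29.8
t: 17.67
eef_pos: [469.7, -220.5, 33.4]
tcp_rot: [3.141, -0.001, 0.001]
ft_force: [1.7, 1.4, 6.1]
opening: 0.353
grip_force: 29.8
t 17.67 at [ 469.7 -220.5   33.4] yaw [ 3.141e+00 -1.000e-03  1.000e-03] -> [183.3 -69.1 -10.6] turn 0.03
```

```bash
python3 -m crank '[[0,0,-35,0,20],[0,0,-70,0,20],[35,-13,-80,0,20],[70,-26,-80,0,20],[105,-39,-80,0,20],[140,-52,-80,0,20],[175,-66,-80,0,20],[183.5,-69,-80,0,20],[183.5,-69,-80,0,20],[183.5,-69,-80,0,20]]'; python3 -m crank '[[0,0,20,0,20],[0,0,40,0,20],[0,0,55,0,20],[0,0,63,0,20],[0,0,67,0,20],[0,0,67,0,20],[0,0,67.5,0,20]]'
```

```text
t: 18.5
eef_pos: [652.1, -150.9, 112.0]
tcp_rot: [-3.141, 0.001, 0.001]
ft_force: [-0.9, -0.9, -1.7]
opening: 0.354
grip_force: 29.9
t: 19.08
eef_pos: [652.7, -151.7, 46.0]
tcp_rot: [3.141, -0.001, 0.0]
ft_force: [-0.2, -0.8, -1.3]
opening: 0.353
grip_force: 30.0
```

Releasing, retreating and checking.

```bash
python3 -m crank '[[0,0,0.8,0,20],[0,0,0.8,0,20],[0,0,0.8,0,60],[0,0,0.8,0,60],[0,0,0.8,0,60],[0,0,0.8,0,60],[0,0,0.8,0,60],[0,0,-30,0,60],[0,0,-70,0,60],[0,0,-100,0,60]]'; python3 -m crank '[[-40,30,0,0,60],[-80,60,0,0,60],[-120,90,0,0,60],[-150,110,0,0,60],[-180,130,0,0,60],[-180,130,0,0,60],[-180,130,0,0,60],[-180,130,0,0,60]]'
python3 - <<'E'
from h import *
snap('scene','s9'); snap('top','top9')
a=cv2.imread('pics/s9.png'); t=cv2.imread('pics/top9.png')
cv2.imwrite('pics/c9.png',np.vstack([cv2.resize(t[140:220,240:440],(750,300),interpolation=cv2.INTER_CUBIC),cv2.resize(a[205:305,90:340],(750,300),interpolation=cv2.INTER_CUBIC)]))
E
```

```text
t: 19.92
eef_pos: [652.9, -151.2, 147.2]
tcp_rot: [3.141, -0.0, 0.001]
ft_force: [0.5, 0.1, 0.6]
opening: 0.63
grip_force: 0.0
t: 20.58
eef_pos: [473.1, -281.7, 145.4]
tcp_rot: [3.141, -0.001, -0.001]
ft_force: [0.3, -0.6, 0.8]
opening: 0.632
grip_force: 0.0
```

View pics/c9.png

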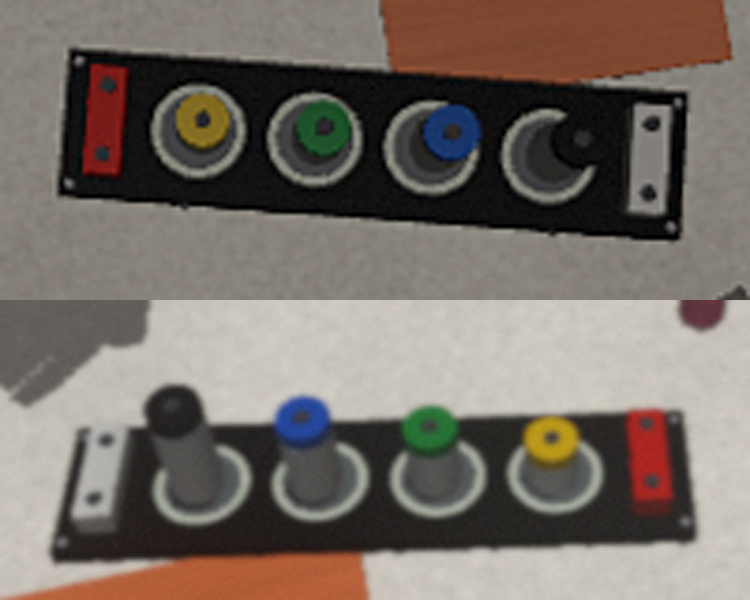

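The final view shows all four posts upright with their bases inside the rings. From red the order is yellow, green, blue, black.

```bash
python3 -c "
from h import *
print(ray('top9',395.2,176.8,94)); print(env.job_done())"
```

```text
[ 652.3 -152.4   94. ]
the job is handed in; nothing more can be done
None
```

The four posts stand upright inside their marks in the order yellow, green, blue, black from the red stop; I left the oil bottle alone and handed the job in at about 21 s of the 104 s.

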